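# Load a handle tube into the drilling jig and clamp it

### The arm

A 6-joint arm with a two-finger parallel gripper is mounted at the origin on the work surface. World frame = base frame: x ahead of the robot, y to its left, z up, the work surface at z = 0. Lengths are in m, angles in degrees, forces in N, time in s.
With the tool pointing down it reaches from about 0.4 to 0.825 m from the base axis. Payload 7 kg.
Tool frame: the origin (TCP) lies midway between the tips of the shut fingers; the grasp point (between the pads) lies 19 mm behind it; z points along the fingers, y is the direction in which the jaws open and shut (so a half turn about z gives the same grasp; the last joint's range is limited). The gripper opens to 88 mm and grips with 3 to 60 N. Pads are 19 mm wide; open, the fingers measure 130 mm over their backs; the gripper's body (78 mm by 193 mm) begins 47 mm behind the grasp point.
Start: joints at [82.741, 20.546, 0.682, 0, -70.136, -16.507], TCP at [0.272, 0.618, 0.227] pointing down, gripper open.
Joint ranges: [-176.03, 176.03], [-82.01, 121.73], [-58.28, 71.71], [-173.87, 95.51], [-174.79, -0.11], [-173.66, 173.66]. Speed limits (degrees/s): [136.94, 136.94, 172.46, 180, 180, 180].

### API

Orientations are given as a 3x3 rotation matrix whose columns are the frame's x, y, z axes.
In Python, from rig import robot gives the robot as it stands. Calls block until the motion is done:
- robot.goto(position, orientation): joint-space move of the TCP to a pose.
- robot.servo_line(position, ori=None, speed=0.15): straight line of the TCP; ori=None keeps the orientation; speed is the mean speed in m/s.
- robot.movej(angles): joint-space move.
- robot.move_gripper(opening): opening from 0.0 (shut) to 1.0 (fully open); the grip force is fixed at half the most; returns when the fingers have stopped.
- robot.dwell(seconds).
- robot.ik(position, orientation): joint angles nearest the present ones, or None.
- robot.grab_frame(name): name is "scene" or "top"; returns (picture, depth): 400x640x3 uint8, red, green, blue; 400x640 float32, m along the optical axis (not along the pixel's ray), 0 where there is no reading.
- robot.camera_info(name): a dict with "vfov" (degrees; the focal length in pixels is half the picture's height over the tangent of half this angle, whatever the lens; pixels are square), "cx", "cy" (the principal point, pixels), "k1" (the pictures are not rectified: a ray, as slopes to the right and down, at radius r is drawn at 1 + k1 r^2 times it, then the intrinsics apply), "view" (4x4, takes a point from world to camera coordinates). Camera axes: x right, y down, z forward; pixel columns grow to the right and rows downward; lengths in m; the calibration is good to about 2 mm. A picture is of the moment at which its call begins. camera_info takes no time and is no camera call.
A pose or a line that the arm cannot do raises robot.Unreachable and nothing moves.
- robot.job_done(): hands the job in, once; it reports no verdict.
Readings, each from a call of its own:
- robot.read_t(): time.
- robot.read_qpos(): joint angles.
- robot.read_qvel(): joint speeds.
- robot.read_effort(): joint torques, N m.
- robot.read_position(): TCP position.
- robot.read_tcp_rot(): TCP orientation.
- robot.read_force(): force on the tool from outside, world axes, zero at the start.
- robot.read_ft_torque(): the same for the moment, N m.
- robot.read_grip_width(): opening from 0.0 (shut) to 1.0 (fully open).
Only numpy, scipy, OpenCV 4.12 (cv2) and the standard library are available. Lean on these libraries where they do the work, as an engineer would, in place of code of your own. Each camera call takes 0.05 s, during which the arm holds its last target. There are 200 camera calls.

### The job

Take the slim capped tube from the rack and slide it, open end first, into the drilling jig until it is fully home against the stop hidden inside - feel for the stop, do not ram it. Then swing the jig's clamp lever round clockwise until the clamp is tight, with the tube still home, and let go. Leave everything else on the bench where it is.

Things in the scene. Friction and masses are not known exactly. Their poses are not given: they have to be found in the camera images.
- handle_tube: Workpiece: bare aluminium tube, diameter 24, 190 mm long over all, with a flat round cap (diameter 36, 8 mm thick) on one end; 60 to 130 g. Origin: centre of the open end face; x runs along the tube and points OUT of the open end (cap's outer face at x = -190 mm); rolled any way about x. Lies level in one of the rack's three places, axis 52 mm above the table.
- tube_grip (a point): Point on the workpiece's axis 137 mm behind its open end (tube x = -137 mm): a good place to grip, clear of the rack's rails, with enough tube in front of it to go fully into the jig.
- open_tube: Bystander in the rack: same 24 mm tube, 190 mm long, but without a cap (open at both ends). Origin at the centre of one end face, x along the axis out of that end. Leave it in the rack.
- thick_tube: Bystander in the rack: thicker capped tube, 30 mm diameter, cap 42 mm, 190 mm long. Origin at the centre of the open end face, x along the axis out of that end. Leave it in the rack.
- rack: Wooden rack fixed to the bench, 174 x 230 mm, base board 8 mm. Origin: centre of its underside; x is where the tubes' open ends point. Three places at y = -70, 0, 70 mm; each tube lies in V notches of two 12 mm thick, 52 mm high rails that it crosses about 14 to 26 and 167 to 179 mm behind its open end.
- jig: Drilling jig fixed to the bench: aluminium housing 140 long, 70 wide, 75 mm high (screws and drill bush on top stand 3 mm up) on a steel base plate 12 mm thick, 120 mm wide, which begins 7 mm before the mouth. Origin: on the table below the mouth's centre; x is the insertion direction (level, into the blind bore), z up.
- jig_mouth (a point): Middle of the bore at its round mouth, 45 mm above the table, axes as the jig's. Inside is a V bed (faces at 45 degrees, flared down over the first 12 mm); a tube lying in it has its axis along jig x through this point, with 6 mm of room above. Enter 1 to 2 mm high and let it ride in the V.
- jig_inside (a point): Bore axis 20 mm behind the mouth, where a rounded spring hold-down (16 mm radius) stands 1.5 mm into the tube's path. Pushing the tube under it, 10 to 20 mm deep, takes 3 to 8 N; from then on the tube drags with 3 to 6 N. Far beyond, 58 to 105 mm behind the mouth, differently each time and unseen, is the rubber-buffered stop (gives 1 mm for 5 N). Creep up to it; at most 11 N on it.
- clamp (a joint): Angle (rad) of the cam clamp lever on top of the jig, about a vertical axis at jig x = 50 mm, y = 0. 0 = open, lever along jig +x (to the rear); grows clockwise seen from above up to 1.45, lever along jig -y. Starts at 0 to 0.25, stays where left. From about 0.6 its pad presses on the tube: 2 to 3 N at the ball before, 3 to 5 N at the end. Tight is 1.2 or more.
- clamp_tip (a point): Centre of the 20 mm ball on the end of the clamp lever, 68 mm from the lever's axis, 113 mm above the table. The 11 mm thick arm slopes down from it to the boss on the axis (diameter 18, top 100 mm above the table). The housing's top is 75 mm above the table. Push the ball sideways to swing the lever.
- caliper: Bystander: flat calliper 230 mm long, 12 mm high, lying on the table. Origin under its beam's centre.
- deburrer: Bystander: black deburring hand tool, 130 mm long, 18 mm thick. Origin under its handle.
- mallet: Bystander: rubber mallet lying on the table.
- oil: Bystander: white oil bottle, 48 mm diameter, 130 mm high, standing. Origin at the centre of its underside.
- capcup: Bystander: grey cup, 70 mm diameter, 45 mm high. Origin at the centre of its underside.
There are look-alikes about, which are no part of the job. What is shaped like the jig but red or yellow is not meant.

How it is judged:
By the outcome, as a careful person would: the job done as asked, in the order asked, and still so for the second after the job is handed in, with the robot touching nothing.
It also fails if it takes over 67 s, if anything falls off the work surface, if the arm or the gripper's body presses on something with over 40 N, if the wrist force passes 120 N, or if a joint passes its speed limit or range.

## Working session

There is one attempt and no reset: what is moved stays moved. The work goes in short steps, each a Python script; the robot and the scene stay as the last script left them, time stands still between calls to the robot, and variables do not carry over. Pictures are saved under pics/ and viewed, about 8 in all and at most 12, crops included, and the job is handed in when it is done.

```bash
ls; mkdir -p pics; python3 - <<'E'
from rig import robot
import cv2, numpy as np
for n in ("scene","top"):
    p,d=robot.grab_frame(n); np.savez(f"pics/{n}0.npz",p=p,d=d)
    cv2.imwrite(f"pics/{n}0.png",p[:,:,::-1])
    i=robot.camera_info(n); print(n,i)
print(robot.read_t(),robot.read_position(),robot.read_tcp_rot())
E
```

```text
pics
scene {'vfov': 47.2909290943489, 'cx': 323.5495489598178, 'cy': 198.523240655798, 'k1': 0.042400650963559966, 'view': array([[ 0.53371888,  0.84556849,  0.01257348, -0.2889571 ],
       [ 0.60698573, -0.37268934, -0.70190525, -0.23049847],
       [-0.58882296,  0.38225201, -0.71215934,  1.52090975],
       [ 0.        ,  0.        ,  0.        ,  1.        ]])}
top {'vfov': 48.5187708261487, 'cx': 321.24462105567494, 'cy': 202.46249876286285, 'k1': 0.03793617613771856, 'view': array([[ 0.0054    , -0.99988214,  0.01437201,  0.00449702],
       [-0.98928119, -0.00743891, -0.14583345,  0.5101427 ],
       [ 0.14592318, -0.01343046, -0.98920476,  1.35735555],
       [ 0.        ,  0.        ,  0.        ,  1.        ]])}
0.1 [0.27190324 0.61734706 0.22573685] [[ 9.15155672e-01 -4.03100366e-01 -4.37378229e-04]
 [-4.03100569e-01 -9.15154612e-01 -1.40224958e-03]
 [ 1.64978617e-04  1.45958407e-03 -9.99998921e-01]]
```

View pics/top0.png

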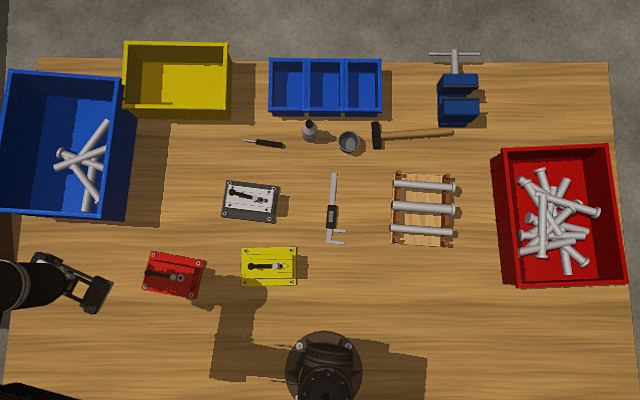

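View pics/scene0.png

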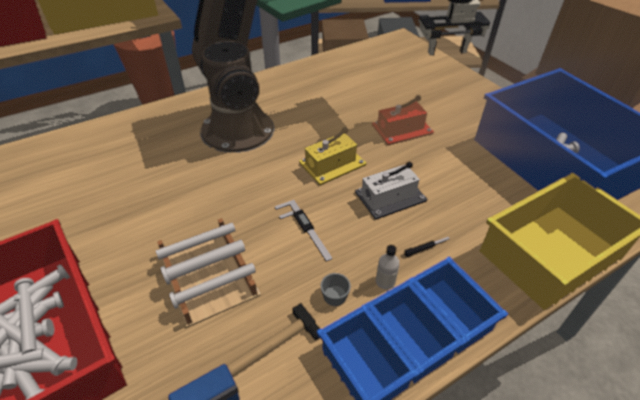

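The top view shows the silver jig at about (250,201), with a yellow copy at (270,266) and a red one at (175,275). The rack is at (425,210), with tubes at rows 185, 209 and 231. Next I enlarge the rack and jig.

```bash
cat > cam.py <<'E'
import numpy as np, cv2
from rig import robot
def K(i):
    f=200/np.tan(np.radians(i["vfov"]/2)); return np.array([[f,0,i["cx"]],[0,f,i["cy"]],[0,0,1]])
def dist(i): return np.array([i["k1"],0,0,0,0.])
def rays(name,uv):
    i=robot.camera_info(name); n=cv2.undistortPoints(np.array(uv,float).reshape(-1,1,2),K(i),dist(i)).reshape(-1,2)
    V=i["view"]; R=V[:3,:3]; return -R.T@V[:3,3], np.c_[n,np.ones(len(n))]@R
def at_z(name,uv,z):
    o,r=rays(name,uv); return o+r*((z-o[2])/r[:,2])[:,None]
def deproj(name,uv,d):
    o,r=rays(name,uv); return o+r*np.array(d)[:,None]
def proj(name,P):
    i=robot.camera_info(name); V=i["view"]; rv=cv2.Rodrigues(V[:3,:3])[0]
    return cv2.projectPoints(np.array(P,float).reshape(-1,1,3),rv,V[:3,3],K(i),dist(i))[0].reshape(-1,2)
E
python3 - <<'E'
import numpy as np,cv2
a=np.load("pics/top0.npz")["p"][:,:,::-1]; s=np.load("pics/scene0.npz")["p"][:,:,::-1]
f=lambda im,x,y,w,h,W,H: cv2.resize(im[y:y+h,x:x+w],(W,H),interpolation=cv2.INTER_CUBIC)
top=np.hstack([f(a,385,165,80,60*80//80+25,400,425)[:300*1], f(a,215,170,80,60,400,300)]) if 0 else np.hstack([f(a,384,166,80,85,400,425), f(a,212,160,80,85,400,425)])
cv2.imwrite("pics/crop1.png",top)
b=np.hstack([f(s,145,215,120,110,400,367), f(s,345,155,90,82,400,367)])
cv2.imwrite("pics/crop2.png",b)
E
```

```text
(no output)
```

View pics/crop1.png

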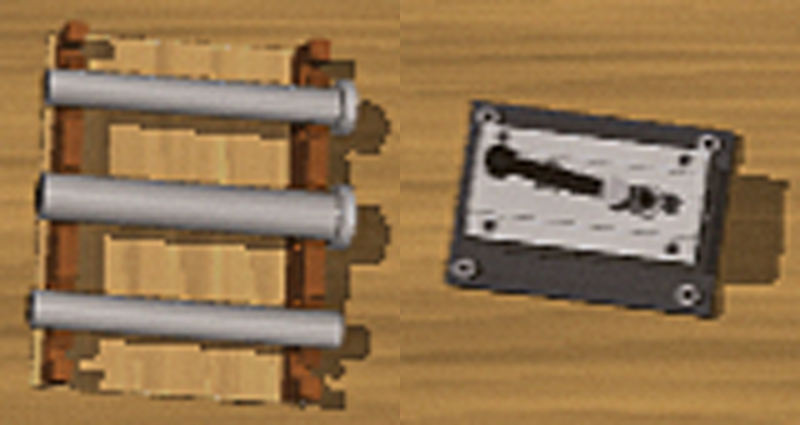

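View pics/crop2.png

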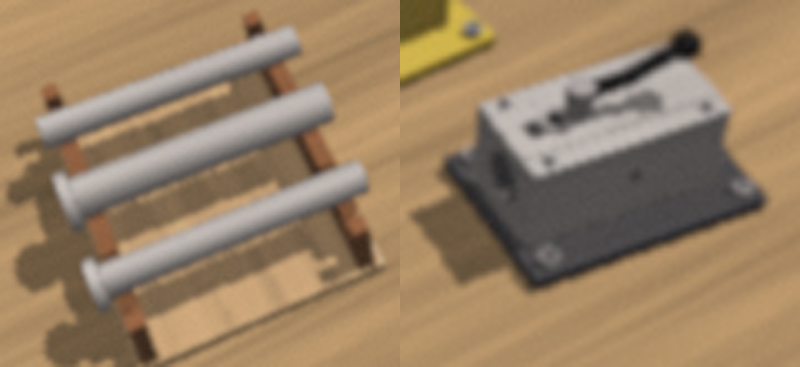

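The three rack candidates in the top view:
- **Row about 185:** slim with a cap on the right, cap at (454,187).
- **Row about 208:** thick with a cap.
- **Row about 231:** slim without a cap.

The handle_tube is therefore the row-185 tube, with its open end left at (394,183), and both crops confirm it. In the silver jig the lever's ball is at (231,192) and points left, which is the rear. The mouth is therefore on the right (-y) side, and the scene crop shows the hole on that side. Next I take metric fits from both depth images.

```bash
cat > meas.py <<'E'
import numpy as np, cv2
from scipy.optimize import least_squares
from cam import *
def cloud(name,d):
    v,u=np.nonzero(d>0); uv=np.c_[u,v].astype(float)
    return uv,deproj(name,uv,d[v,u])
def tube(P,c0,ang0,r=0.012,z=0.052,L=0.19):
    c0=np.array(c0); fit=[c0[0],c0[1],ang0,z]
    for it in range(6):
        a=np.array([np.cos(fit[2]),np.sin(fit[2]),0]); rel=P-[fit[0],fit[1],fit[3]]
        s=rel@a; rad=np.linalg.norm(rel-np.outer(s,a),axis=1)
        m=(abs(s)<0.07)&(abs(rad-r)<(0.012 if it<2 else .004))&(P[:,2]>0.045)
        Q=P[m]
        def f(x):
            n=np.array([-np.sin(x[1]),np.cos(x[1])]); h=(Q[:,:2]-c0[:2])@n-x[0]
            return np.hypot(h,Q[:,2]-x[2])-r
        n=np.array([-np.sin(fit[2]),np.cos(fit[2])]); 
        x=least_squares(f,[(np.array(fit[:2])-c0)@n,fit[2],fit[3]],loss="soft_l1",f_scale=.001).x
        p=c0+x[0]*np.array([-np.sin(x[1]),np.cos(x[1])]); fit=[p[0],p[1],x[1],x[2]]
    rel=P-[*fit[:2],fit[3]]; a=np.array([np.cos(fit[2]),np.sin(fit[2]),0]); s=rel@a
    rad=np.linalg.norm(rel-np.outer(s,a),axis=1)
    body=(rad<r+.003)&(P[:,2]>fit[3]+.004)&(abs(s)<.14); cap=(rad<.021)&(rad>.0155)&(P[:,2]>fit[3]+.006)&(abs(s)<.14)
    return fit,m.sum(),np.std(f(x)),np.percentile(s[body],[0,.5,99.5,100]),(np.percentile(s[cap],[0,50,100]) if cap.sum() else None)
if __name__=="__main__":
  for n in ("top","scene"):
    d=np.load(f"pics/{n}0.npz")["d"]; uv,P=cloud(n,d)
    e=at_z("top",[[394,183.4],[453.4,187.4]],.055); c=e[:,:2].mean(0); a=e[0]-e[1]
    fit,k,sd,s,cap=tube(P,c,np.arctan2(a[1],a[0]))
    A=np.array([np.cos(fit[2]),np.sin(fit[2])])
    print(n,"tube fit",np.round(fit,4),k,round(sd,5),"ends",np.round(s,4),"cap",cap, "open end",np.array(fit[:2])+A*s[2],"capend",np.array(fit[:2])+A*s[0])
    jc=at_z("top",[[251,200]],.075)[0]
    near=(np.linalg.norm(P[:,:2]-jc[:2],axis=1)<.12)
    print("  top z med",np.median(P[near&(abs(P[:,2]-.075)<.01),2]),"table z",np.median(P[near&(P[:,2]<.006),2]),"plate",np.median(P[near&(abs(P[:,2]-.012)<.005),2]))
    m=near&(P[:,2]>.071)&(P[:,2]<.083)
    img=np.zeros((400,640),np.uint8); ij=uv[near&(P[:,2]>.071)].astype(int); img[ij[:,1],ij[:,0]]=255
    q=at_z(n,uv[m],.075)[:,:2]; rect=cv2.minAreaRect((q*1000).astype(np.float32)); print("  rect",rect, "n",m.sum())
    print("  box",cv2.boxPoints(rect).round(1).tolist())
    # base plate rect
    m=near&(P[:,2]>.008)&(P[:,2]<.016); q=P[m][:,:2]; rect=cv2.minAreaRect((q*1000).astype(np.float32)); print("  plate",rect)
    hi=near&(P[:,2]>.098); print("  ball pts",P[hi&(P[:,2]>.112)].mean(0),P[hi].max(0),hi.sum())
E
python3 meas.py
```

```text
top tube fit [ 0.5656 -0.3118  1.4949  0.0528] 322 0.00181 ends [-0.0894 -0.0858  0.0961  0.0967] cap [-0.09307797 -0.08378455  0.09218941] open end [ 0.57286628 -0.21596233] capend [ 0.55880671 -0.40090714]
  top z med 0.07502270258273513 table z 4.324431225588565e-05 plate 0.011665371235645594
  rect ((515.5304565429688, 227.5801239013672), (139.51568603515625, 70.4896240234375), 83.78744506835938) n 838
  box [[472.8999938964844, 162.0], [543.0, 154.39999389648438], [558.0999755859375, 293.1000061035156], [488.0, 300.70001220703125]]
  plate ((537.3187255859375, 219.9283447265625), (176.04849243164062, 211.4241180419922), 0.7023286819458008)
  ball pts [0.52722635 0.27087099 0.11875759] [0.53640817 0.28211671 0.12630296] 113
scene tube fit [ 0.5656 -0.3118  1.5015  0.0529] 686 0.00151 ends [-0.0864 -0.0833  0.0977  0.0987] cap [-0.09154003 -0.08668768  0.0867155 ] open end [ 0.57236798 -0.21438209] capend [ 0.55961468 -0.39800633]
  top z med 0.07563579891794348 table z 0.0009413604768884754 plate 0.012757266532708589
  rect ((520.2041015625, 228.2245330810547), (144.49420166015625, 75.5760269165039), 82.80297088623047) n 811
  box [[473.70001220703125, 161.3000030517578], [548.5999755859375, 151.8000030517578], [566.7000122070312, 295.20001220703125], [491.79998779296875, 304.6000061035156]]
  plate ((520.953369140625, 236.89547729492188), (171.19842529296875, 121.75439453125), 82.59866333007812)
  ball pts [0.53327233 0.2717601  0.11856224] [0.54263873 0.28300394 0.12549805] 141
```

```bash
python3 - <<'E'
from meas import *
import numpy as np,cv2
from scipy.optimize import minimize
def grp(n,jc):
    z=np.load(f"pics/{n}0.npz"); p,d=z["p"],z["d"]; uv,P=cloud(n,d)
    near=np.linalg.norm(P[:,:2]-jc,axis=1)<.12
    img=np.zeros((400,640),np.uint8); ij=uv[near&(P[:,2]>.0705)&(P[:,2]<.081)].astype(int); img[ij[:,1],ij[:,0]]=255
    img=cv2.morphologyEx(img,cv2.MORPH_CLOSE,np.ones((5,5))); img=cv2.morphologyEx(img,cv2.MORPH_OPEN,np.ones((5,5)))
    cs,_=cv2.findContours(img,cv2.RETR_EXTERNAL,cv2.CHAIN_APPROX_NONE); c=max(cs,key=cv2.contourArea)
    h=np.zeros_like(img); cv2.drawContours(h,[cv2.convexHull(c)],-1,255,-1); v,u=np.nonzero(h)
    q=at_z(n,np.c_[u,v],.0755)[:,:2]
    # soft rectangle fit to gray image would need shading; fit the filled mask by fixed-size rectangle (max inside - outside)
    def cost(x):
        a=np.array([np.cos(x[2]),np.sin(x[2])]); r=q-x[:2]; s=abs(r@a)-.07; t=abs(r@[-a[1],a[0]])-.035
        return np.mean(np.clip(np.maximum(s,t),0,.006))*1e3
    m=q.mean(0); C=np.cov((q-m).T); w,V=np.linalg.eigh(C); a=V[:,1]; a*=np.sign(a[1])
    L=np.sqrt(12*w)
    r=minimize(cost,[*m,np.arctan2(a[1],a[0])],method="Nelder-Mead",options=dict(xatol=1e-5,fatol=1e-6,initial_simplex=[[*m,1.46],[m[0]+.004,m[1],1.46],[m[0],m[1]+.004,1.46],[*m,1.43]]))
    print(n,"centroid",m.round(4),"ang",np.degrees(np.arctan2(a[1],a[0])).round(2),"size",L.round(4),"rectfit",r.x[:2].round(4),np.degrees(r.x[2]).round(2),r.fun.round(3))
    return m
for n in ("top","scene"):
    m=grp(n,np.array([.516,.228]))
# draw overlay of projected model
c=np.array([.5165,.228]);th=np.radians(83.5);a=np.array([np.cos(th),np.sin(th)]);b=np.array([-a[1],a[0]])
out=[]
for n,(x,y,w,h) in dict(top=(212,165,80,80),scene=(345,150,90,90)).items():
    im=np.load(f"pics/{n}0.npz")["p"][:,:,::-1].copy(); im=cv2.resize(im[y:y+h,x:x+w],(400,400),interpolation=cv2.INTER_CUBIC); k=400/w
    for z,l,wd,s0 in((.075,.14,.07,-.07),):
        pts=[[*(c+a*i*l/2+b*j*wd/2),z] for i,j in((-1,-1),(1,-1),(1,1),(-1,1))]
        q=((proj(n,pts)-[x,y]+.5)*k).astype(int); cv2.polylines(im,[q],True,(0,0,255),1)
    ax=[[*(c-a*.07),.045],[*(c+a*.07),.075],[*(c-a*.02),.1]]
    for pt in ((proj(n,ax)-[x,y]+.5)*k).astype(int): cv2.circle(im,tuple(int(t) for t in pt),3,(0,255,0),1)
    out.append(im)
cv2.imwrite("pics/over.png",np.hstack(out))
# obstacles
n="top"; d=np.load("pics/top0.npz")["d"]; uv,P=cloud(n,d)
for nm,(u,v) in dict(oil=(309,129),cup=(349,142),mal=(377,135),cal=(332,215)).items():
    k=np.linalg.norm(uv-[u,v],axis=1)<6; k&=P[:,2]>.004; print(nm,P[k].mean(0).round(3),P[k].max(0).round(3))
for sg in (1,-1):
  for pt,an in (((.5637,-.352),1.4982),((.49,.0),np.radians(83.5))):
    t=np.array([np.cos(an),np.sin(an),0])*sg; R=np.c_[t,np.cross([0,0,-1],t),[0,0,-1]]
    for z in(.033,.15):
        q=robot.ik([*pt,z],R); print(sg,pt,z,None if q is None else np.round(q,1))
E
```

```text
top centroid [0.5158 0.2273] ang 83.97 size [0.0721 0.1394] rectfit [0.5159 0.2272] 83.66 0.029
scene centroid [0.5216 0.2265] ang 83.52 size [0.076  0.1405] rectfit [0.5211 0.2274] 82.74 0.216
oil [0.728 0.047 0.101] [0.742 0.063 0.134]
cup [ 0.716 -0.083  0.007] [ 0.733 -0.066  0.015]
mal [ 0.734 -0.172  0.025] [ 0.752 -0.156  0.033]
cal [ 0.474 -0.026  0.013] [ 0.49  -0.011  0.02 ]
1 (0.5637, -0.352) 0.033 [ -15.2   29.3  -13.2    0.   -47.6 -169. ]
1 (0.5637, -0.352) 0.15 [ -15.2   22.6   -6.5    0.   -60.8 -169. ]
1 (0.49, 0.0) 0.033 [ 23.   16.  -36.1   0.  -37.9 150.5]
1 (0.49, 0.0) 0.15 [ 23.    6.9 -28.4   0.  -54.7 150.5]
-1 (0.5637, -0.352) 0.033 [-15.2  29.3 -13.2   0.  -47.6  11. ]
-1 (0.5637, -0.352) 0.15 [-15.2  22.6  -6.5   0.  -60.8  11. ]
-1 (0.49, 0.0) 0.033 [ 23.   16.  -36.1   0.  -37.9 -29.5]
-1 (0.49, 0.0) 0.15 [ 23.    6.9 -28.4   0.  -54.7 -29.5]
```

View pics/over.png

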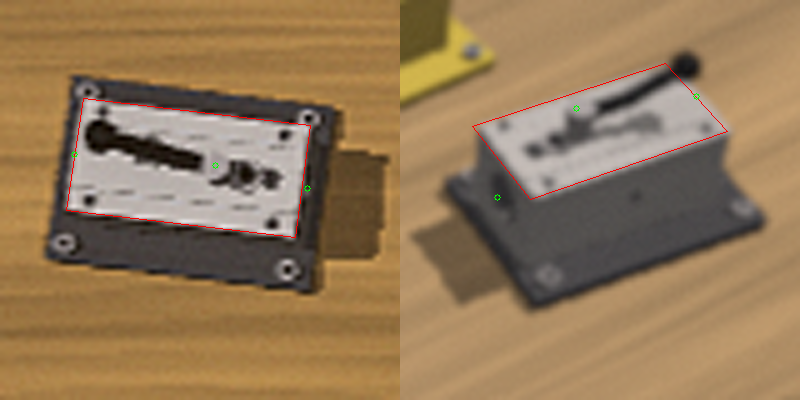

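The overlay fits the housing in both views. Top and scene differ by about 3 mm in x, so I take the jig centre as (0.517, 0.2272) at 83.7°. Next I grasp the tube.

```bash
cat > cfg.py <<'E'
import numpy as np
from cam import *
def Rt(an):  # tool down, tool x opposite to direction an
    t=-np.array([np.cos(an),np.sin(an),0]); return np.c_[t,np.cross([0,0,-1],t),[0,0,-1]]
T_AN=1.498; Tc=np.array([.5656,-.3118]); Ta=np.array([np.cos(T_AN),np.sin(T_AN)])
GRIP=Tc+Ta*(.0972-.137)
J_AN=np.radians(83.7); Ja=np.array([np.cos(J_AN),np.sin(J_AN)]); Jb=np.array([-Ja[1],Ja[0]])
MOUTH=np.array([.517,.2272])-.07*Ja
def J(x,y,z): return np.r_[MOUTH+Ja*x+Jb*y,z]
E
python3 - <<'E'
from cfg import *
robot.move_gripper(.5)
robot.goto([*GRIP,.2],Rt(T_AN)); print(robot.read_t(),robot.read_force())
robot.servo_line([*GRIP,.033],speed=.12); print(robot.read_t(),robot.read_force(),robot.read_position()-[*GRIP,.033])
robot.move_gripper(0); print(robot.read_grip_width()*88,robot.read_force(),robot.read_t())
robot.servo_line([*GRIP,.13],speed=.1); print(robot.read_grip_width()*88,robot.read_force(),robot.read_t())
for n in("scene","top"):
    p,d=robot.grab_frame(n); np.savez(f"pics/{n}1.npz",p=p,d=d)
a,b=[np.load(f"pics/{n}1.npz")["p"][:,:,::-1] for n in("top","scene")]
cv2.imwrite("pics/g1.png",np.hstack([cv2.resize(a[140:260,370:490],(400,400)),cv2.resize(b[190:330,120:260],(400,400))]))
E
```

```text
4.525 [-0.30895932  0.27721798  0.13340565]
6.0667 [-0.6809398  -0.74177527 -0.06274086] [ 0.00054781 -0.00021576  0.00085975]
23.574827774937962 [0.53296639 0.92682478 1.60671685] 6.55
23.5293463116636 [ 0.45743129 -0.61149222 -0.3994961 ] 7.6667
```

View pics/g1.png

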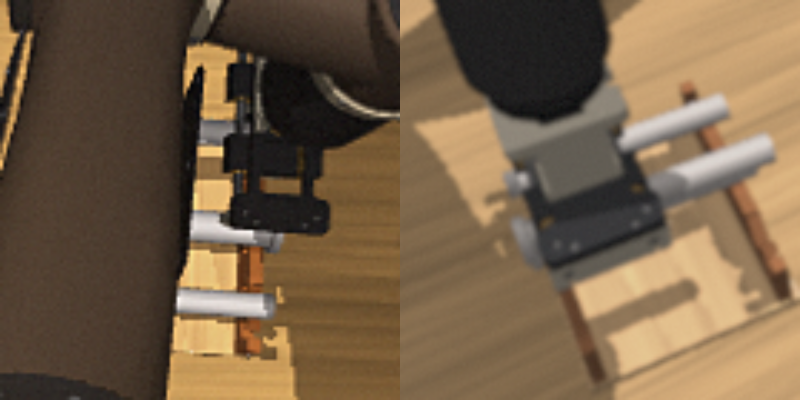

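```bash
python3 - <<'E'
from cfg import *
from meas import cloud
from scipy.optimize import least_squares
robot.servo_line(J(-.155,0,.11),ori=Rt(J_AN),speed=.2); print(robot.read_t(),robot.read_force(),robot.read_grip_width()*88)
robot.servo_line(J(-.155,0,.032),speed=.1); print(robot.read_t(),robot.read_force())
pos=robot.read_position(); R=robot.read_tcp_rot(); print(pos-J(-.155,0,.032),"tool x",R[:,0],-Ja)
g=pos-.019*R[:,2]
for n in("scene","top"):
    p,d=robot.grab_frame(n); np.savez(f"pics/{n}2.npz",p=p,d=d)
    uv,P=cloud(n,d); r=P-g; s=r[:,:2]@Ja; t=r[:,:2]@Jb; h=r[:,2]
    m=(s>.03)&(s<.128)&(abs(t)<.016)&(abs(h)<.022)
    print(n,"visible",m.sum())
    if m.sum()>30:
        S,T,H=s[m],t[m],h[m]
        f=lambda x:np.hypot(T-x[0]-x[1]*S,H-x[2]-x[3]*S)-.012
        x=least_squares(f,[0,0,0,0],loss="soft_l1",f_scale=.001).x
        e=(s>.1)&(s<.16)&(np.hypot(t-x[0]-x[1]*s,h-x[2]-x[3]*s)<.015)
        print("lateral at grip %.4f yaw %.4f; vert %.4f pitch %.4f; end s"%tuple(x),np.percentile(s[e],[98,100]).round(4), "y,z at s=.137:",(x[0]+.137*x[1]).round(4),(x[2]+.137*x[3]).round(4))
a,b=[np.load(f"pics/{n}2.npz")["p"][:,:,::-1] for n in("top","scene")]
cv2.imwrite("pics/g2.png",np.hstack([cv2.resize(a[150:270,220:340],(400,400)),cv2.resize(b[140:260,290:410],(400,400),interpolation=cv2.INTER_CUBIC)]))
E
```

```text
9.7333 [-0.27563411  0.06610165 -1.72483279] 23.169012693457457
10.6667 [ 0.00222989  0.25576179 -0.33979716]
[4.13388270e-04 5.96260164e-05 4.00270388e-04] tool x [-1.09688223e-01 -9.93966024e-01 -1.92161661e-04] [-0.10973431 -0.99396096]
scene visible 152
lateral at grip -0.0030 yaw 0.0274; vert 0.0018 pitch -0.0179; end s [0.1382 0.1596] y,z at s=.137: 0.0008 -0.0006
top visible 0
```

View pics/g2.png

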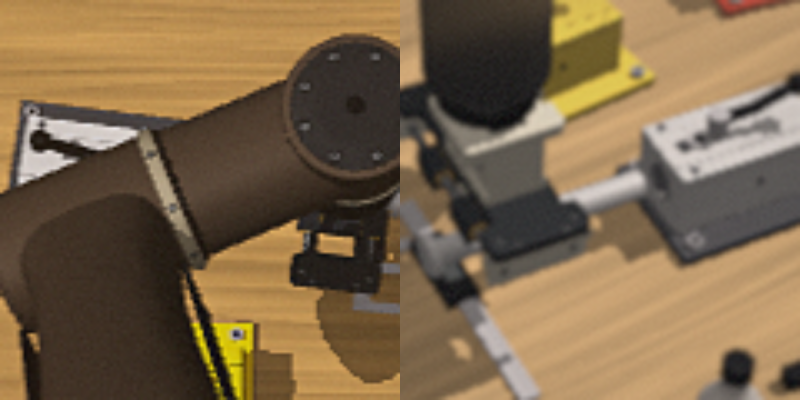

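The tube is in the grip at 23.2 mm width, level, and pointing at the mouth; its end is at about (640,180) in the right-hand crop. Next I insert it with force monitoring.

```bash
cat > ins.py <<'E'
from cfg import *
def force(n=3):
    f=np.mean([robot.read_force() for _ in range(n)],0); return np.array([f[:2]@Ja,f[:2]@Jb,f[2]])
E
python3 - <<'E'
from ins import *
robot.servo_line(J(-.152,0,.0275),speed=.05); robot.dwell(.2)
f0=np.mean([force() for _ in range(5) if robot.dwell(.03) is None],0); np.save("f0.npy",f0); print("base",f0.round(2))
y=0;z=.0275
D=-.013
while D<.026:
    D+=.002; robot.servo_line(J(D-.137,y,z),speed=.03); f=force()-f0
    print(round(D*1e3),f.round(1),round(y*1e3,2),round(z*1e3,2))
    if f[0]<-10 or abs(f[1])>8 or abs(f[2])>12: print("STOP");break
    if abs(f[1])>2: y+=np.clip(f[1]*.0002,-.0006,.0006)
print(robot.read_t(),robot.read_position()-J(D-.137,y,z),robot.read_grip_width()*88)
E
```

```text
base nan
-11 [nan nan nan] 0.0 27.5
-9 [nan nan nan] 0.0 27.5
-7 [nan nan nan] 0.0 27.5
-5 [nan nan nan] 0.0 27.5
-3 [nan nan nan] 0.0 27.5
-1 [nan nan nan] 0.0 27.5
1 [nan nan nan] 0.0 27.5
3 [nan nan nan] 0.0 27.5
5 [nan nan nan] 0.0 27.5
7 [nan nan nan] 0.0 27.5
9 [nan nan nan] 0.0 27.5
11 [nan nan nan] 0.0 27.5
13 [nan nan nan] 0.0 27.5
15 [nan nan nan] 0.0 27.5
17 [nan nan nan] 0.0 27.5
19 [nan nan nan] 0.0 27.5
21 [nan nan nan] 0.0 27.5
23 [nan nan nan] 0.0 27.5
25 [nan nan nan] 0.0 27.5
27 [nan nan nan] 0.0 27.5
16.425 [-3.49475042e-05 -2.80746743e-06 -2.62493046e-05] 23.21674367238066
  return _methods._mean(a, axis=axis, dtype=dtype,
  ret = ret.dtype.type(ret / rcount)
```

My baseline expression was wrong: `dwell` doesn't return None, so the forces came out NaN and the guards never fired. I'll check the force now, using the earlier free-air reading of about [0, 0.26, -0.34] as the baseline, and look at whether the tube is in.

```bash
python3 - <<'E'
from ins import *
print("force (jig axes)",np.mean([force(1) for _ in range(5)],0).round(2), "torque",np.round(robot.read_ft_torque(),2))
p,d=robot.grab_frame("scene"); np.savez("pics/scene3.npz",p=p,d=d)
cv2.imwrite("pics/g3.png",cv2.resize(p[140:230,290:410,::-1],(800,600),interpolation=cv2.INTER_CUBIC))
E
```

```text
force (jig axes) [-3.11  0.03 -1.19] torque [-1.16  0.17  0.03]
```

View pics/g3.png

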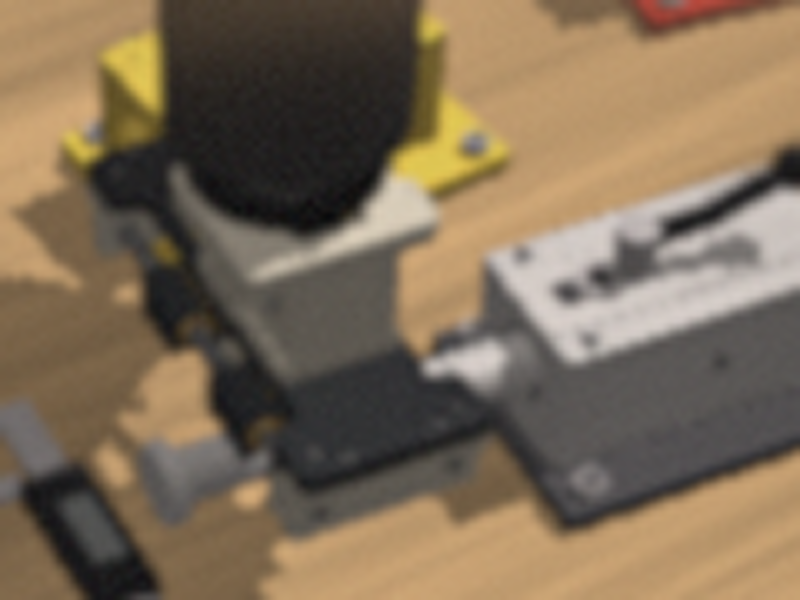

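The tube is in the bore. Axial drag is 3.1 N, lateral force is about 0 and the grip hasn't slipped (23.2 mm), so the failed guards did no harm. Next I creep to the stop with working guards.

```bash
python3 - <<'E'
from ins import *
f0=np.array([0.2,0,-.35]); y=0; z=.0275; D=.027; hist=[]; home=False
assert not np.isnan(force()).any()
def step(D,z,sp):
    robot.servo_line(J(D-.137,y,z),speed=sp); f=force(4)-f0; assert not np.isnan(f).any(); return f
for D in np.arange(.030,.0541,.004):
    z=max(.0267,z-.0002); f=step(D,z,.04); print(round(D*1e3,1),f.round(1))
    hist.append(f[0])
    if f[0]<-9.5 or abs(f[1])>6 or abs(f[2])>10: print("STOP early"); raise SystemExit
ref=np.median(hist)
while D<.109:
    fine=f[0]<ref-1.5
    D+=.0004 if fine else .001
    f=step(D,z,.02)
    if not fine: hist.append(f[0]); ref=np.median(hist[-12:])
    print(round(D*1e3,1),f.round(1),end="; ")
    if abs(f[1])>6 or abs(f[2])>10 or f[0]<ref-9: print("GUARD");break
    if f[0]<ref-4.5:
        robot.dwell(.1); f=force(4)-f0
        if f[0]<ref-4: home=True; break
print("\nhome",home,"D",D,"ref",ref,"f",f,robot.read_t(),robot.read_grip_width()*88, (robot.read_position()-J(D-.137,y,z)).round(5))
E
```

```text
30.0 [-3.5 -0.5  0.3]
34.0 [-0.8  0.4 -0.7]
38.0 [-1.5  1.4 -1.1]
42.0 [-1.2  0.3 -0.5]
46.0 [-2.8  1.  -0.4]
50.0 [-1.6 -0.  -0.3]
54.0 [-1.5  0.9  0.1]
55.0 [-4.7  0.3 -1. ]; 55.4 [-6.4  0.8 -0.7]; 55.8 [-6.2  0.3  1.1]; 56.2 [-5.8  0.5 -1.1]; 56.6 [-4.7  0.3 -0.5]; 57.0 [-5.7 -0.3 -1.1]; 57.4 [-6.4  0.4  0.1]; 57.8 [-5.6  0.7 -0.7]; 58.2 [-6.  -0.4 -1.1]; 58.6 [-6.8  0.6  0.5]; 59.0 [-5.6  0.2 -0.4]; 59.4 [-5.4  0.1 -0.7]; 59.8 [-5.6  0.1 -1.4]; 60.2 [-5.1 -0.1 -1. ]; 60.6 [-6.1  0.6 -0.7]; 
home True D 0.06059999999999999 ref -1.5773638941248829 f [-5.94687369  0.40147881 -0.38849728] 22.475 23.53363536873535 [-0.00044 -0.00055 -0.00016]
```

This "home" was false. The flat 5.7 N over 55–60.6 mm is steady drag; the reference was too low because the force relaxes after the longer strokes. I continue with the true drag level.

```bash
python3 - <<'E'
from ins import *
f0=np.array([0.2,0,-.35]); y=0; z=.0267; D=.0606; hist=[-5.7]*5; home=False; fine=False
while D<.109:
    D+=.0004 if fine else .001
    robot.servo_line(J(D-.137,y,z),speed=.02); f=force(4)-f0; assert not np.isnan(f).any()
    ref=np.median(hist[-10:]); fine=f[0]<ref-1.6
    if not fine: hist.append(f[0])
    print(round(D*1e3,1),f.round(1),end="; ")
    if abs(f[1])>6 or abs(f[2])>10 or f[0]<ref-9: print("GUARD");break
    if f[0]<ref-4.5: home=True; break
print("\nhome",home,"D",D,"ref",ref,"f",f,robot.read_t(),robot.read_grip_width()*88,(robot.read_position()-J(D-.137,y,z)).round(5))
robot.dwell(.15); print((force(4)-f0).round(2))
E
```

```text
61.6 [-5.   0.8 -1.3]; 62.6 [-5.7 -0.3 -0.6]; 63.6 [-5.8  0.9 -1.2]; 64.6 [-5.6  0.2 -1.4]; 65.6 [-5.2  0.9 -0.9]; 66.6 [-4.8  1.1 -0.7]; 67.6 [-5.8  1.2 -1.3]; 68.6 [-5.5  1.  -1.2]; 69.6 [-4.6  0.2 -0.9]; 70.6 [-5.4  1.6 -1.7]; 71.6 [-5.9 -0.2 -1. ]; 72.6 [-5.2  0.2 -0.7]; 73.6 [-4.8  0.7 -0.5]; 74.6 [-4.8  1.  -0.6]; 75.6 [-6.   0.7 -0.4]; 76.6 [-5.3  1.  -1.1]; 77.6 [-6.4  0.9 -1.2]; 78.6 [-5.3  0.3 -1.1]; 79.6 [-5.3  0.2 -0.6]; 80.6 [-5.3  1.1 -0.6]; 81.6 [-4.7  0.8 -0.7]; 82.6 [-5.  -0.4 -1.1]; 83.6 [-3.5  1.3 -1.6]; 84.6 [-5.8  0.1 -1.7]; 85.6 [-5.2  0.  -0.9]; 86.6 [-4.8  1.  -1. ]; 87.6 [-5.3  1.6 -1.4]; 88.6 [-4.3  1.1 -1.1]; 89.6 [-4.3  1.5 -1.3]; 90.6 [-5.3  1.5 -1.6]; 91.6 [-4.6  0.4 -2.2]; 92.6 [-5.   1.1 -0.6]; 93.6 [-5.8  0.5 -1.9]; 94.6 [-5.5  1.6 -0.8]; 95.6 [-5.1  1.3 -1.4]; 96.6 [-6.   1.9 -0.7]; 97.6 [-4.5  1.1 -0.9]; 98.6 [-4.8  1.9 -1.1]; 99.6 [-5.1  2.2 -0.9]; 100.6 [-4.6  2.2 -1.8]; 101.6 [-3.6  2.8 -1.5]; 102.6 [-5.5  1.7 -1.7]; 103.6 [-5.1  1.9 -1. ]; 104.6 [-4.4  0.9 -2. ]; 105.6 [-5.4  1.6 -1.3]; 106.6 [-5.4  1.9 -0.6]; 107.6 [-6.7  1.4 -1.1]; 108.0 [-7.1  0.5 -2.1]; 108.4 [-8.8  0.8 -1.9]; 108.8 [-8.7 -0.  -1.1]; 109.2 [-9.9 -0.2 -1.2]; 
home True D 0.10920000000000003 ref -4.94322010902526 f [-9.9115521 -0.1519468 -1.2407118] 35.225 23.610291382086835 [-0.00069 -0.00135 -0.00032]
[-10.4    0.78  -2.57]
```

The axial force climbed from 5.3 to 10 N over the last 2.6 mm commanded, while the arm lagged by about 1.4 mm. That puts about 5 N on the buffer, so this is the stop. Before releasing I check from depth that the tube hasn't slipped in the hand; then I let go and rise.

```bash
python3 - <<'E'
from ins import *
from meas import cloud
p,d=robot.grab_frame("scene"); np.savez("pics/scene4.npz",p=p,d=d)
pos4=robot.read_position()
def cap(k,g):
    d=np.load(f"pics/scene{k}.npz")["d"]; uv,P=cloud("scene",d); r=P-[g[0],g[1],.046]
    s=r[:,:2]@Ja; t=r[:,:2]@Jb; m=(abs(t)<.021)&(abs(r[:,2])<.021)&(s>-.08)&(s<-.02)
    rad=np.hypot(t,r[:,2]); mm=m&(rad>.0145)
    return m.sum(),np.percentile(s[m],[1,5,50]).round(4),np.percentile(s[mm],[2,50,98]).round(4)
print("before",cap(3,J(.027-.137,0,.0275))); print("now",cap(4,pos4))
robot.move_gripper(.5); print(robot.read_t(),robot.read_grip_width()*88,robot.read_force())
robot.servo_line([*robot.read_position()[:2],.19],speed=.15); print(robot.read_t(),robot.read_force())
p,d=robot.grab_frame("scene"); np.savez("pics/scene5.npz",p=p,d=d); print("released",cap(5,pos4))
cv2.imwrite("pics/g5.png",cv2.resize(p[140:230,290:410,::-1],(800,600),interpolation=cv2.INTER_CUBIC))
E
```

```text
before (np.int64(146), array([-0.0526, -0.0519, -0.044 ]), array([-0.0519, -0.0472, -0.0219]))
now (np.int64(145), array([-0.053 , -0.0524, -0.0451]), array([-0.0525, -0.0487, -0.0258]))
36.0333 44.471001871295755 [-0.34722744 -0.25163577 -0.54925148]
37.275 [-0.33739062  1.05597798 -0.32207154]
released (np.int64(149), array([-0.0534, -0.0527, -0.0458]), array([-0.0534, -0.0494, -0.021 ]))
```

View pics/g5.png

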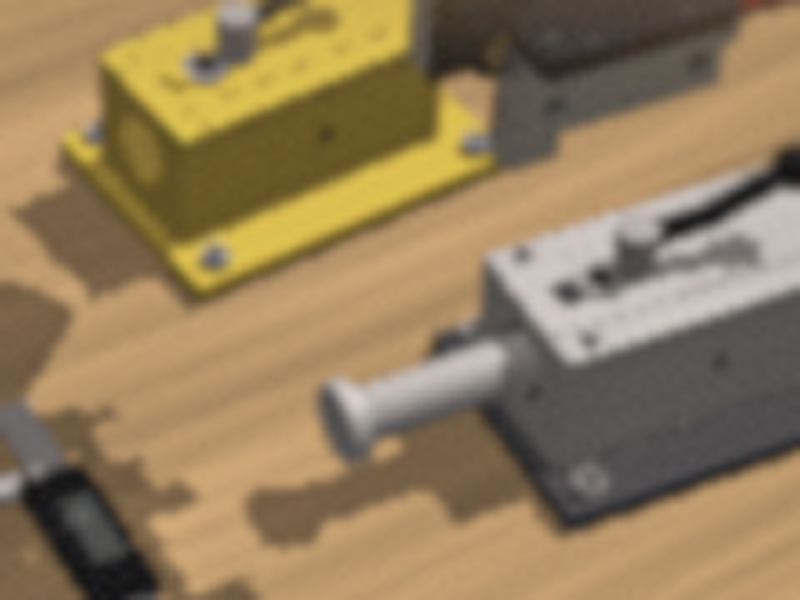

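The tube lies in the jig with about 83 mm outside, cap at (350,420) in the crop, and slip under 1 mm. Next is the lever.

```bash
python3 - <<'E'
from ins import *
piv=MOUTH+.05*Ja
def pose(th,z,r=.068):
    ph=J_AN-th; return np.r_[piv+r*np.array([np.cos(ph),np.sin(ph)]),z],Rt(ph+np.pi/2)
robot.move_gripper(0.)
p,R=pose(-.45,.19); robot.goto(p,R); print(robot.read_t())
p,R=pose(-.45,.100); robot.servo_line(p,speed=.12); print(robot.read_t(),robot.read_force())
f0=np.mean([robot.read_force() for _ in range(4)],0); last=None
for th in np.r_[np.arange(-.35,1.0,.1),1.0,1.05,1.1,1.13,1.16]:
    p,R=pose(th,.100); robot.servo_line(p,ori=R,speed=.05)
    f=np.mean([robot.read_force() for _ in range(3)],0)-f0; ph=J_AN-th
    ft=f[:2]@[np.sin(ph),-np.cos(ph)]; fr=f[:2]@[np.cos(ph),np.sin(ph)]; assert not np.isnan(ft)
    print(round(th,2),"t %.1f r %.1f z %.1f"%(ft,fr,f[2]),end="; ")
    if abs(ft)>9 or abs(fr)>9 or abs(f[2])>10: print("GUARD"); break
print(robot.read_t())
p,R=pose(th-.3,.1); robot.servo_line(p,ori=R,speed=.1)
p,R=pose(th-.3,.2); robot.servo_line(p,speed=.2)
print(robot.read_t(),robot.read_qpos().round(1))
p,d=robot.grab_frame("scene"); np.savez("pics/scene6.npz",p=p,d=d)
cv2.imwrite("pics/g6.png",cv2.resize(p[130:250,300:460,::-1],(800,600),interpolation=cv2.INTER_CUBIC))
E
```

```text
39.775
40.675 [-0.38182316  0.05958768  0.49169853]
-0.35 t 0.0 r -0.5 z -1.5; -0.25 t 0.2 r -0.9 z -0.8; -0.15 t -1.9 r 0.1 z 1.0; -0.05 t -1.6 r -0.9 z 0.8; 0.05 t -1.7 r -0.3 z 0.8; 0.15 t -1.6 r 0.2 z -0.3; 0.25 t -0.2 r 0.2 z -0.5; 0.35 t -2.5 r 0.1 z -0.2; 0.45 t -2.3 r -1.0 z -0.2; 0.55 t -2.6 r -0.8 z -0.4; 0.65 t -2.8 r -0.4 z -1.1; 0.75 t -2.5 r -0.9 z -1.3; 0.85 t -2.7 r -1.2 z -1.4; 0.95 t -3.6 r -0.3 z -0.6; 1.0 t -4.8 r -1.8 z -0.8; 1.05 t -4.6 r -3.5 z -0.9; 1.1 t -5.1 r -3.0 z -1.2; 1.13 t -7.2 r -3.4 z -0.9; 1.16 t -12.7 r -4.3 z -1.0; GUARD
45.8917
46.9917 [ 41.2  16.5  -8.6  -0.  -64.8  -6.9]
```

View pics/g6.png

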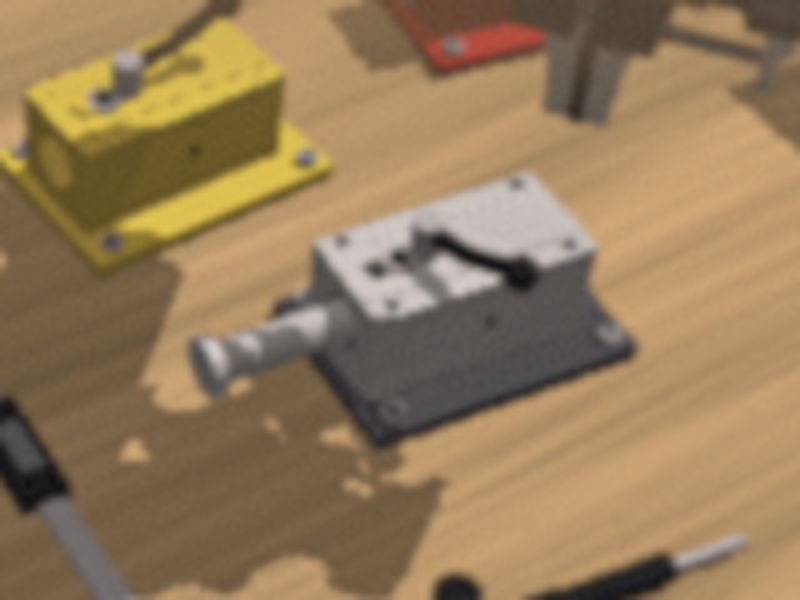

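The lever now lies across the jig, and the force rose to 12.7 N at its end stop. Next I measure the lever angle and the tube's position, then hand in.

```bash
python3 - <<'E'
from ins import *
from meas import cloud
piv=MOUTH+.05*Ja
for k in (5,6):
    d=np.load(f"pics/scene{k}.npz")["d"]; uv,P=cloud("scene",d); r=P[:,:2]-MOUTH; s=r@Ja;t=r@Jb
    m=(s>.03)&(s<.14)&(abs(t)<.095)&(P[:,2]>.108)&(P[:,2]<.128)&(np.hypot(s-.05,t)<.085); b=np.c_[s,t][m].mean(0)-[.05,0]
    c=(abs(t)<.021)&(abs(P[:,2]-.046)<.021)&(s<-.05)&(s>-.12)
    print(k,"ball",b.round(4),"angle",np.arctan2(-b[1],b[0]).round(2),m.sum(),"cap face",np.percentile(s[c],[1,5,50]).round(4),c.sum())
print(robot.read_t(),robot.read_force())
E
```

```text
5 ball [ 0.0622 -0.0112] angle 0.18 63 cap face [-0.0826 -0.0819 -0.0761] 143
6 ball [ 0.0119 -0.0661] angle 1.39 60 cap face [-0.0827 -0.0821 -0.0753] 147
47.0417 [ 0.10325739  0.52366585 -0.38406261]
```

Lever angle measures about 1.39 (needs 1.2), the cap face hasn't moved (-82.7 mm against -82.6 mm before clamping), and the robot is clear.

```bash
python3 -c "
from rig import robot
robot.job_done(); print(robot.read_t())"
```

```text
the job is handed in; nothing more can be done
the job is handed in; nothing more can be done
```

The job is done and handed in at about 47 s of the 67 s allowed. The slim capped tube is in the silver jig against the stop and the clamp is tight. I didn't take a final picture of the rest of the bench.

- **Tube home:** I crept it in against a steady drag of 5 to 6 N until the force rose to about 10 N. That puts roughly 5 N on the buffer, under the 11 N limit. Depth images showed under 1 mm of slip in the hand.
- **Clamp:** I swung the lever clockwise to its end stop with shut fingers. Its angle measured about 1.39 rad, against the 1.2 needed. The cap face stayed within 0.1 mm while clamping, and the gripper was clear above the bench at hand-in.

Some checks failed or disagreed along the way:

- **First 27 mm unguarded:** a mistake in my script made the force readings invalid there, so those guards didn't work. Afterwards the force was a normal 3 N and the grip hadn't slipped.
- **False stop at 60 mm:** my first detection set the drag level too low and reported the stop early. I corrected it and continued; the real stop came at about 108 mm actual depth by my estimate. That is about 3 mm beyond the stated 58 to 105 mm range, which I put down to errors in the measured poses.
- **Camera disagreement:** the two cameras differed by about 3 mm on the jig's position. The tube still went in with little sideways force.
- **Lever end force:** the last push reached 12.7 N at the lever's end stop. It exceeded my own 9 N guard, which ended the push.

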